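# Throw a draw-plate toggle clamp with an extension bar

### The arm

A 6-joint arm with a two-finger parallel gripper is mounted at the origin on the work surface. World frame = base frame: x ahead of the robot, y to its left, z up, the work surface at z = 0. Lengths are in m, angles in rad, forces in N, time in s.
With the tool pointing down it reaches from about 0.275 to 0.85 m from the base axis. Payload 19 kg.
Tool frame: the origin (TCP) lies on the front face of the gripper's body, between the roots of the fingers; the fingertips stand 73 mm ahead of it and the grasp point (between the pads) lies 54 mm ahead of it (tip_reach is the distance from the TCP to the fingertips, in m); z points along the fingers, y is the line along which they close (so a half turn about z gives the same grasp; the last joint's range is limited). The gripper opens to 85 mm and grips with 20 to 120 N. Pads are 22 mm wide; open, the fingers measure 114 mm over their backs; the gripper's body (76 mm by 85 mm) begins 54 mm behind the grasp point. The pads swing forward as they close: fully open they stand 13 mm farther back than shut.
Start: joints at [-1.257, 0.15, 1.437, -0, 1.554, -0.134], TCP at [0.249, -0.518, 0.304] pointing down, gripper open.
Joint ranges: [-2.8, 2.8], [-0.68, 2.1], [0.12, 2.68], [-1.39, 4.53], [0.16, 2.79], [-2.81, 2.81]. Speed limits (rad/s): [1.89, 1.89, 2.22, 3.01, 3.01, 3.01].

### API

Orientations are given as a 3x3 rotation matrix whose columns are the frame's x, y, z axes.
In Python, from station import * gives the robot as it stands.
- The arm moves only by the shell command python3 -m pendant 'ROWS' [FORCE]. ROWS is JSON, a list of rows, each a list of 7 numbers: the opening, from 0 (shut) to 1 (fully open), then the shift along the world's x, y, z in mm, then the turn, a rotation vector about the world's x, y, z in degrees. In form: [[claw, x, y, z, ax, ay, az], ...]. A call has exactly 5 rows; each row shifts and turns the commanded pose from where the row before left it; what a row does not reach is not made up. A row lasts 1/12 s, in which the tool goes at most 41.7 mm and 7.16 degrees, less where a joint would pass 70% of its speed; a pose out of reach is approached as far as the arm can. A call with a gripper value outside its range is refused whole. The fingers move at their own pace and stop on an object; FORCE is the grip in N (left out, the last holds). Time passes only in rows, so rows that do not move let the fingers close, or fill a call up. It gives the time, the measured TCP pose, the force, the opening and the grip force at its end, in the units of the state.
- read_state(): the state, without advancing time (a new reading comes with each control period).
- camera(name): name is "scene" or "top" or "wrist"; returns a dict with "pixels" (384x512x3 uint8, red, green, blue), "mtx" (3x3 intrinsics, pixels), "R" (3x3) and "t" (3): a world point X has camera coordinates R X + t. Camera axes: x right, y down, z forward; pixel columns grow to the right and rows downward; lengths in m; the calibration is good to about 2 mm. A picture is of the moment at which its call begins. There is no depth.
- job_done(): hands the job in; it is judged then, once.
Trained networks look in a picture, given as the dict that the camera call returned (one of the last four; its "shot" number tells which), for a name from the list of things; names that differ only in an ending like _2 or _b are one class to them, and where a whole thing is asked for, a point or a joint stands for the part that bears it (a point fixed in the world has none). Each returns a list of dicts, best first, with "score" (0 to 1); they miss things now and then, are a little off and sometimes report something else, mostly with a low value. They report only what shows in the picture. A call takes as long as a camera call. They do not tell look-alikes from the thing itself.
- find_in(query, picture): "point" ([x, y, z] in m, in world coordinates, good to about 4 mm: the middle of the surface that is visible of it).
- regions_of(query, picture): "region" (384x512 bool, what is visible of it).
The state is a dict: "t": time; "qpos": joint angles; "qd": joint speeds; "tau": joint torques, N m; "tcp_pos": TCP position; "orientation": TCP orientation; "force": force on the tool from outside, world axes, zero at the start; "wrist_torque": the same for the moment, N m; "opening": opening from 0.0 (shut) to 1.0 (fully open); "grip_force": force on a finger pad.
Only numpy, scipy, OpenCV 4.12 (cv2) and the standard library are available. Lean on these libraries where they do the work, as an engineer would, in place of code of your own. Each camera call takes 0.05 s, during which the arm holds its last target. There are 200 camera calls.

### The job

Lock the draw plate in its bench clamp: take the steel box tube from its wooden rest, push it fully onto the round stub of the clamp's lever, and with it swing the lever over the dead point until you feel it bear firmly against its closed stop, leaning on it there for a moment without forcing it. Then draw the tube off and lay it back in its rest, leaving the lever closed. Work the lever only with the tube, never with the gripper itself, never ram or wrench the tube against the clamp, and leave the block, jar and hammer alone.

Things in the scene. Friction and masses are not known exactly. Their poses are not given: they have to be found in the camera images.
- clamp: toggle clamp screwed to the bench: steel base plate 225 x 100 x 12 mm (x -50 to +175 mm), hinge pillar, plunger guide block (64 mm high), jaw with a perforated draw plate 88 mm wide, top 72 mm above the bench, 147 to 156 mm from the origin. Origin on the bench top below the lever's hinge pin; x axis points from hinge to draw plate, z up
- hinge (a point): point on the upright hinge axis of the lever, 62 mm above the bench, at the height of the lever's centre line. Its x axis turns with the lever and points away from the stub (the stub points along its -x); z up
- stub_tip (a point): centre of the free end of the lever's stub, 96 mm from the hinge axis; axes as hinge. The lever is a level steel arm: hub of 21 mm radius, then a collar 30 mm wide, 34 mm high with its outer face 46 mm from the hinge axis, then the plain round stub, 16 mm diameter, 50 mm long, greased, its end a hemisphere
- lever (a joint): lever angle, rad. 0 = open, stub 106 degrees anticlockwise (from above) of the clamp's x axis; closes anticlockwise; dead point 1.16; hard closed stop 1.30, stub along the clamp's -x. Takes up to about 1.8 N m (13 N at 140 mm) before the dead point, springs back if let go there; past it friction may leave it short of the stop. 8 to 20 N on the tube shows it is home; over 40 N is forcing
- bar: extension bar: steel box tube 180 mm long, outside 27 wide x 33 mm high, solid in the middle, with a socket 18.5 wide x 24 high x 58 mm deep in each end (either fits), 0.24 to 0.39 kg. Origin at its centre, x axis along it, z up. Lies level in its rest, axis 50.5 mm above the bench. Goes over the stub until it meets the collar (centre then 136 mm from the hinge axis)
- rest: wooden rest for the bar, fixed to the bench: board 170 x 75 x 10 mm with two saddles, each 16 mm long, at x = -66 and +66 mm, tops 34 mm above the bench, 38 mm wide between lips 10 mm higher. Origin on the bench under its centre, x axis along the bar's place. The bar lies centred across both saddles and is taken by its middle
- bench_block: bystander: polished steel bench block 65 x 65 x 22 mm, origin at the centre of its underside
- jar: bystander: small glass jar with a red cap, 60 mm diameter, 80 mm high, origin at the centre of its underside
- hammer: bystander: hammer 240 mm long, lying on the bench, x axis along it, origin on the underside
There are look-alikes about, which are no part of the job. There is more than one size of the rest; the job needs the largest.

How it is judged:
By the outcome, as a careful person would: the job done as asked, in the order asked, and still so for the second after the job is handed in, with the robot touching nothing.
It also fails if it takes over 72 s, if anything falls off the work surface, if the arm or the gripper's body presses on something with over 40 N, if the wrist force passes 120 N, or if a joint passes its speed limit or range.

## Working session

There is one attempt and no reset: what is moved stays moved. The work goes in short steps, Python scripts to look and compute and a shell command to move; the robot and the scene stay as the last step left them, time stands still between calls to the robot, and variables do not carry over. Pictures are saved under pics/ and viewed, at most 12 in all, crops included, and the job is handed in when it is done.

```bash
ls; mkdir -p pics
cat > h.py <<'E'
from station import *
import numpy as np, cv2
def save(p,n): cv2.imwrite('pics/'+n,cv2.cvtColor(p['pixels'],cv2.COLOR_RGB2BGR))
def ray(p,uv,z):
    d=np.linalg.inv(p['mtx'])@np.array([uv[0],uv[1],1.]);c=-p['R'].T@p['t'];d=p['R'].T@d
    return c+d*(z-c[2])/d[2]
def proj(p,X):
    c=p['R']@np.array(X)+p['t'];c=p['mtx']@c;return c[:2]/c[2]
E
python3 - <<'E'
from h import *
s=read_state();print(s['t'],s['tcp_pos'],s['force'])
for n in('top','scene'):
    p=camera(n);save(p,n+'0.png')
    print(n,-p['R'].T@p['t'])
    for q in('clamp','lever','hinge','stub_tip','bar','rest','bench_block','jar','hammer'):
        print(q,[(np.round(r['point'],3).tolist(),round(r['score'],2)) for r in find_in(q,p)])
E
```

```text
pics
0.0 [ 0.24890357 -0.51818196  0.30330842] [0.31921035 0.03481537 0.4305981 ]
top [0.41208003 0.03651619 1.60116448]
clamp [([0.698, -0.104, 0.015], 0.57)]
lever [([0.631, -0.108, 0.068], 0.73)]
hinge [([0.627, -0.106, 0.069], 0.57)]
stub_tip [([0.628, -0.103, 0.07], 0.61), ([0.459, 0.276, 0.011], 0.6)]
bar [([0.47, 0.288, 0.067], 0.61)]
rest [([0.434, 0.436, 0.005], 0.67), ([0.458, 0.272, 0.011], 0.58), ([0.597, 0.44, 0.004], 0.57)]
bench_block [([0.493, -0.315, 0.02], 0.91)]
jar [([0.678, -0.384, 0.081], 0.62)]
hammer [([0.76, 0.274, 0.023], 0.67)]
scene [1.76486645 0.35205536 0.97503579]
clamp [([0.731, -0.095, 0.044], 0.87)]
lever [([0.634, -0.1, 0.068], 0.78)]
hinge [([0.634, -0.104, 0.067], 0.55), ([0.499, -0.312, 0.022], 0.17)]
stub_tip [([0.638, -0.097, 0.067], 0.6)]
bar [([0.636, -0.098, 0.069], 0.67), ([0.497, 0.297, 0.067], 0.6)]
rest [([0.596, 0.443, 0.004], 0.83), ([0.433, 0.44, 0.004], 0.72), ([0.637, -0.101, 0.066], 0.59), ([0.484, 0.291, 0.011], 0.55)]
bench_block [([0.5, -0.312, 0.028], 0.5)]
jar [([0.703, -0.382, 0.056], 0.97)]
hammer [([0.767, 0.276, 0.022], 0.78)]
```

```bash
python3 -c "
import cv2
a=cv2.imread('pics/top0.png');cv2.imwrite('pics/top0b.png',cv2.resize(a,(800,600),interpolation=cv2.INTER_CUBIC))"
```

```text
(no output)
```

View pics/top0b.png

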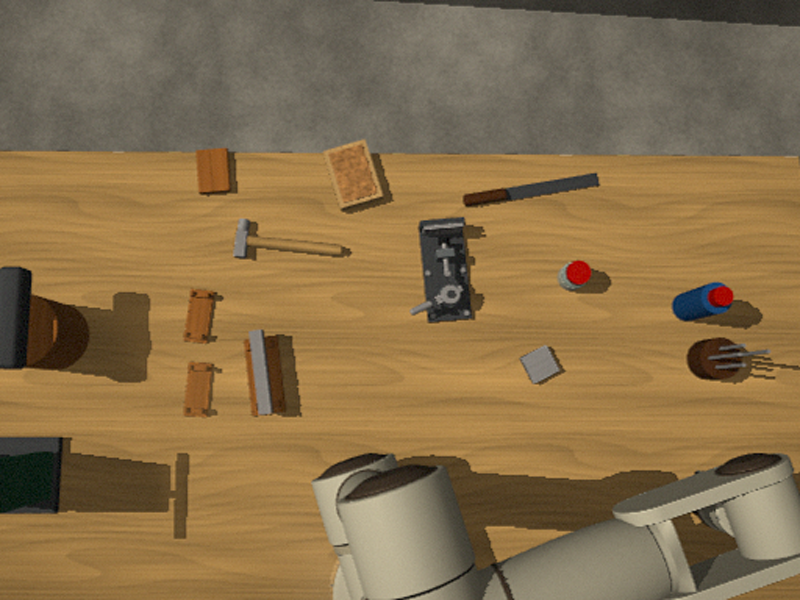

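View pics/scene0.png

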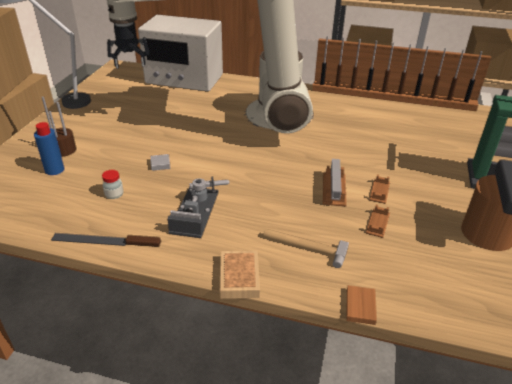

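Top view (800x600 scale): the bar lies in its long rest at (265,373), with the two smaller rests to its left at (200,315) and (198,388). The lever hub is at (450,296) and its stub tip at (415,312). The scene view agrees. Next I'll measure the bar and clamp.

Run:
```python
from h import *
s=read_state();print(np.round(s['orientation'],3).tolist())
p=camera('wrist');print('wristcam',np.round(-p['R'].T@p['t']-s['tcp_pos'],3),np.round(p['R'],2).tolist(),p['mtx'][0,0])
p=camera('top')
for q,z in(('bar',.067),('clamp',.03),('lever',.07),('stub_tip',.062),('rest',.02)):
  for r in regions_of(q,p):
    m=r['region'];v,u=np.nonzero(m)
    P=np.array([ray(p,(a,b),z)[:2] for a,b in zip(u,v)],np.float32)
    (c,sz,a)=cv2.minAreaRect(P);print(q,round(r['score'],2),m.sum(),np.round(c,4),np.round(sz,3),round(a,1), 'uv',u.mean().round(1),v.mean().round(1))
```

```text
[[0.901, 0.433, -0.0], [0.433, -0.901, 0.0], [0.0, -0.0, -1.0]]
wristcam [0.073 0.034 0.069] [[0.43, -0.9, 0.0], [-0.85, -0.41, 0.32], [-0.29, -0.14, -0.95]] 345.9435569907539
bar 0.86 535 [0.4692 0.2926] [0.18  0.035] 7.6 uv 166.4 238.2
clamp 0.97 1891 [ 0.6989 -0.0903] [0.233 0.135] 3.9 uv 283.5 173.0
lever 0.5 269 [ 0.6232 -0.0876] [0.057 0.122] 47.7 uv 281.4 189.8
stub_tip 0.59 350 [ 0.6255 -0.0915] [0.062 0.125] 46.5 uv 282.6 189.0
rest 0.98 523 [0.4334 0.4364] [0.053 0.119] 86.9 uv 125.7 248.7
rest 0.69 517 [0.5937 0.4401] [0.054 0.118] 84.1 uv 126.6 202.1
rest 0.62 524 [0.4649 0.2916] [0.164 0.075] 7.6 uv 170.6 239.6
```

```bash
R='x'
python3 -m pendant '[[1,24,29,0,0,0,-1.2],[1,24,29,0,0,0,-1.2],[1,24,29,0,0,0,-1.2],[1,24,29,0,0,0,-1.2],[1,24,29,0,0,0,-1.2]]' && python3 -m pendant '[[1,24,29,0,0,0,-1.2],[1,24,29,0,0,0,-1.2],[1,24,29,0,0,0,-1.2],[1,24,29,0,0,0,-1.2],[1,24,29,0,0,0,-1.2]]' && python3 -m pendant '[[1,24,29,0,0,0,-1.2],[1,24,29,0,0,0,-1.2],[1,20,29,0,0,0,-1.2],[1,0,0,0,0,0,0],[1,0,0,0,0,0,0]]'
cat > m.py <<'E'
from h import *
import sys
s=read_state();print(s['t'],s['tcp_pos'].round(4) if hasattr(s['tcp_pos'],'round') else s['tcp_pos'],np.round(s['orientation'],3).tolist(),np.round(s['qpos'],2))
p=camera('wrist');save(p,sys.argv[1])
for q in sys.argv[2:]:
  q,z=q.split(':')
  print(q,[(np.round(r['point'],4).tolist(),round(r['score'],2)) for r in find_in(q,p)])
  for r in regions_of(q,p):
    m=r['region'];v,u=np.nonzero(m)
    P=np.array([ray(p,(a,b),float(z))[:2] for a,b in zip(u,v)],np.float32)
    c,sz,a=cv2.minAreaRect(P);print(q,round(r['score'],2),m.sum(),np.round(c,4),np.round(sz,3),round(a,1),'uv',u.min(),u.max(),v.min(),v.max())
E
python3 m.py w1.png clamp:.03 lever:.07 hinge:.07 stub_tip:.062
```

```text
t: 1.77
tcp_pos: [0.3697, -0.3718, 0.304]
orientation: [[0.942, 0.335, 0.0], [0.335, -0.942, -0.0], [0.0, 0.0, -1.0]]
force: [-0.2, -0.2, -0.3]
opening: 1.004
grip_force: 0.0
t: 2.18
tcp_pos: [0.4898, -0.2266, 0.3041]
orientation: [[0.972, 0.235, 0.0], [0.235, -0.972, -0.0], [0.0, 0.0, -1.0]]
force: [-0.4, 0.0, 0.6]
opening: 0.997
grip_force: 0.0
t: 2.6
tcp_pos: [0.5576, -0.1398, 0.3036]
orientation: [[0.984, 0.178, -0.0], [0.178, -0.984, 0.0], [-0.0, -0.0, -1.0]]
force: [0.2, -0.9, -0.1]
opening: 1.0
grip_force: 0.0
2.6 [ 0.5576 -0.1398  0.3036] [[0.984, 0.178, -0.0], [0.178, -0.984, 0.0], [-0.0, -0.0, -1.0]] [-0.38  0.15  1.44  0.    1.55  1.01]
clamp [([0.6471, -0.112, 0.0166], 0.61)]
clamp 0.94 14420 [ 0.6457 -0.0896] [0.117 0.149] 5.4 uv 136 303 0 133
lever [([0.6305, -0.1105, 0.0707], 0.59)]
lever 0.86 4792 [ 0.6259 -0.0932] [0.06  0.124] 46.9 uv 136 276 11 114
hinge [([0.6308, -0.1054, 0.069], 0.59), ([0.6486, -0.1136, 0.0119], 0.59)]
hinge 0.81 4995 [ 0.6257 -0.0934] [0.061 0.125] 47.2 uv 136 276 11 115
stub_tip [([0.6287, -0.1068, 0.0693], 0.83)]
stub_tip 0.9 4806 [ 0.6257 -0.0927] [0.062 0.127] 47.3 uv 136 276 10 114
```

View pics/w1.png

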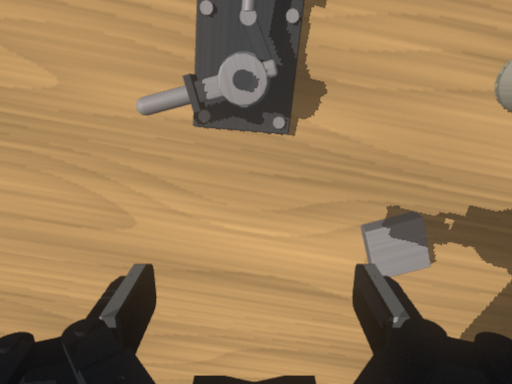

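The wrist view shows the lever hub at (243,79), the collar near (190,92), the stub tip at (138,106) and the base plate's near corners at (193,126) and (293,134). The stub axis and hinge follow from those.

Run:
```python
from h import *
p=camera('wrist')
m=regions_of('stub_tip',p)[0]['region']
# stub part: columns 142..182, mid row per column
cols=np.arange(142,182);rows=[np.nonzero(m[:,c])[0].mean() for c in cols]
wid=[m[:,c].sum() for c in cols];print(wid[::5])
k=np.polyfit(cols,rows,1);A=ray(p,(182,np.polyval(k,182)),.062);B=ray(p,(142,np.polyval(k,142)),.062)
d=(B-A)/np.linalg.norm(B-A);print('stub yaw',np.degrees(np.arctan2(d[1],d[0])))
u0=np.nonzero(m.any(0))[0].min();tip=ray(p,(u0+0.5,np.polyval(k,u0)),.062);print('tip',tip,'hinge',tip-d*.096)
g=cv2.cvtColor(p['pixels'],cv2.COLOR_RGB2GRAY)
for z in(.062,.07,.078):print('hub',z,ray(p,(243,79),z))
a=ray(p,(193,126),.012);b=ray(p,(293,134),.012);print(a,b,np.linalg.norm(a-b),'base yaw',np.degrees(np.arctan2(*(a-b)[[1,0]]))-90,'hinge from base', (a+b)/2)
t=ray(p,(197,0),.012);print('left edge yaw',np.degrees(np.arctan2(*(t-a)[[1,0]])))
```

```text
[np.int64(20), np.int64(21), np.int64(21), np.int64(21), np.int64(21), np.int64(20), np.int64(21), np.int64(21)]
stub yaw 116.06788382702686
tip [ 0.59638922 -0.02984422  0.062     ] hinge [ 0.63857505 -0.11607853  0.062     ]
hub 0.062 [ 0.63633355 -0.12021259  0.062     ]
hub 0.07 [ 0.63634296 -0.12044773  0.07      ]
hub 0.078 [ 0.63635237 -0.12068287  0.078     ]
[ 0.58210285 -0.07544199  0.012     ] [ 0.59189249 -0.17871586  0.012     ] 0.10373682513233624 base yaw 5.415060679788695 hinge from base [ 0.58699767 -0.12707892  0.012     ]
left edge yaw 4.908594380675138
```

```bash
python3 -m pendant '[[1,22,10,0,0,0,0],[1,23,10,0,0,0,0],[1,0,0,0,0,0,0],[1,0,0,0,0,0,0],[1,0,0,0,0,0,0]]' 
python3 m.py w2.png stub_tip:.062 clamp:.012
python3 - <<'E'
import cv2
a=cv2.imread('pics/w2.png')[40:280,100:420];cv2.imwrite('pics/w2c.png',cv2.resize(a,(800,600),interpolation=cv2.INTER_CUBIC))
E
```

```text
t: 3.57
tcp_pos: [0.6017, -0.1214, 0.3036]
orientation: [[0.985, 0.175, -0.001], [0.175, -0.985, 0.0], [-0.001, -0.0, -1.0]]
force: [0.7, 0.2, -0.3]
opening: 1.002
grip_force: 0.0
3.5667 [ 0.6017 -0.1214  0.3036] [[0.985, 0.175, -0.001], [0.175, -0.985, 0.0], [-0.001, -0.0, -1.0]] [-0.32  0.23  1.34 -0.    1.57  1.07]
stub_tip [([0.6321, -0.108, 0.071], 0.97)]
stub_tip 0.91 4415 [ 0.6261 -0.0933] [0.065 0.129] 48.4 uv 152 287 69 166
clamp [([0.6797, -0.111, 0.0146], 0.85)]
```

View pics/w2c.png

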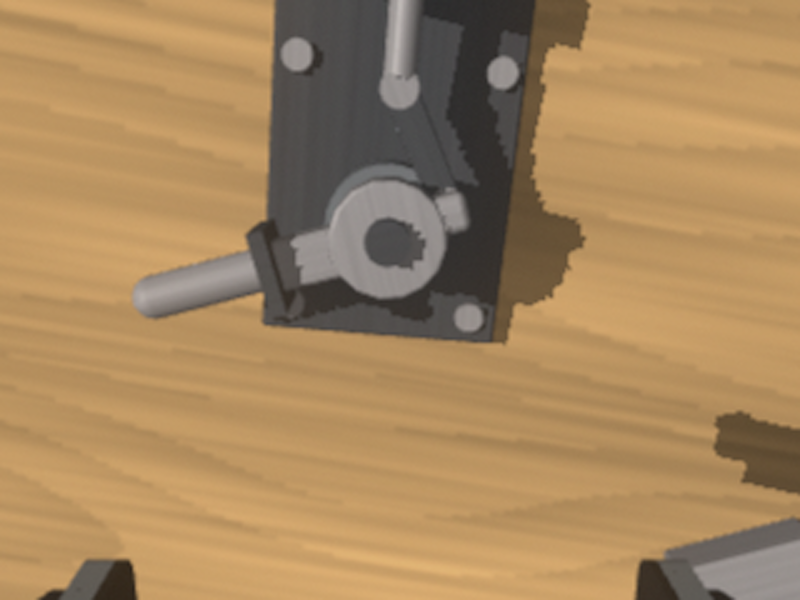

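In the crop (x2.5, offset 100,40), the hub centre is at (387,238), the stub tip at (133,298), the stub edges run (151,277)/(152,318) to (247,254)/(259,293), and the base corners are at (263,323) and (492,343).

Run:
```python
from h import *
from scipy.optimize import least_squares
p=camera('wrist')
f=lambda c:np.array([100+c[0]/2.5,40+c[1]/2.5])
a,b,t,r=[ray(p,f(c),.012)[:2] for c in((263,323),(492,343),(275,0),(537,0))]
print('corners',a,b,np.linalg.norm(a-b))
ang=lambda v:np.degrees(np.arctan2(v[1],v[0]))
print('yaws',ang(t-a),ang(r-b),ang(a-b)-90)
y=np.radians(np.mean([ang(t-a),ang(r-b),ang(a-b)-90]));print('hinge from base',(a+b)/2+.05*np.array([np.cos(y),np.sin(y)]),np.degrees(y))
# lever fit: hinge x,y,yaw, hub top z ; stub silhouette modelled as axis mid
m1=f((151.5,297.5));m2=f((253,273.5));tip=f((133,299));hub=f((387,238))
c=-p['R'].T@p['t']
def P(h,q,rr,dz=0):return proj(p,[h[0]+rr*np.cos(q),h[1]+rr*np.sin(q),.062+dz])
def line(u,A,B):
    d=(B-A)/np.linalg.norm(B-A);w=u-A;return d[0]*w[1]-d[1]*w[0]
def res(x):
    h=x[:2];q=x[2];A=P(h,q,.096);B=P(h,q,.05)
    return [line(m1,A,B),line(m2,A,B),*(0.7*(A-tip)),*(proj(p,[h[0],h[1],x[3]])-hub)*.7, (x[3]-.078)*100]
s=least_squares(res,[.636,-.12,np.radians(113),.078]);print(s.x,np.degrees(s.x[2]),np.round(s.fun,2))
x=s.x;h=x[:2]
L=m1,m2
print('free line yaw',ang((ray(p,m1,.062)-ray(p,m2,.062))[:2]), 'tip',ray(p,tip,.062))
```

```text
corners [ 0.58369413 -0.07347338] [ 0.59201985 -0.17224157] 0.09911848128325647
yaws 5.344961206885444 4.992726212667806 4.818388592025428
hinge from base [ 0.63766275 -0.11845446] 5.0520253371928945
[ 0.6365466  -0.11815448  1.99580333  0.07059573] 114.3511075740994 [ 0.09  0.93  0.26  0.78  0.11  0.6  -0.74]
free line yaw 113.2356132813779 tip [ 0.59795021 -0.03027919  0.062     ]
```

```bash
python3 -m pendant '[[1,-11,34,0,0,0,-0.5],[1,-11,34,0,0,0,-0.5],[1,-11,34,0,0,0,-0.5],[1,-11,34,0,0,0,-0.5],[1,-11,34,0,0,0,-0.5]]' 60 >/dev/null && python3 -m pendant '[[1,-11,34,0,0,0,0],[1,-11,34,0,0,0,0],[1,-11,34,0,0,0,0],[1,-11,34,0,0,0,0],[1,-11,34,0,0,0,0]]' >/dev/null && python3 -m pendant '[[1,-11,37,0,0,0,0],[1,-11,37,0,0,0,0],[1,0,0,0,0,0,0],[1,0,0,0,0,0,0],[1,0,0,0,0,0,0]]' 
python3 m.py w3.png bar:.067 rest:.034
```

```text
t: 5.12
tcp_pos: [0.4699, 0.2925, 0.3039]
orientation: [[0.991, 0.132, 0.0], [0.132, -0.991, -0.0], [0.0, 0.0, -1.0]]
force: [0.3, -0.3, -0.4]
opening: 0.998
grip_force: 0.0
5.1167 [0.4699 0.2925 0.3039] [[0.991, 0.132, 0.0], [0.132, -0.991, -0.0], [0.0, 0.0, -1.0]] [ 0.42  0.11  1.49 -0.    1.55  1.86]
bar [([0.4817, 0.2966, 0.0641], 0.73)]
bar 0.58 5766 [0.469  0.2917] [0.179 0.028] 8.3 uv 235 268 71 262
rest [([0.4404, 0.4352, 0.0113], 0.73), ([0.475, 0.2868, 0.008], 0.71)]
rest 0.96 6051 [0.4673 0.2913] [0.161 0.07 ] 7.5 uv 216 289 84 241
rest 0.78 4364 [0.5724 0.4345] [0.055 0.07 ] 83.3 uv 76 145 0 80
rest 0.16 5644 [0.4602 0.2908] [0.199 0.029] 8.2 uv 236 267 71 262
```

View pics/w3.png

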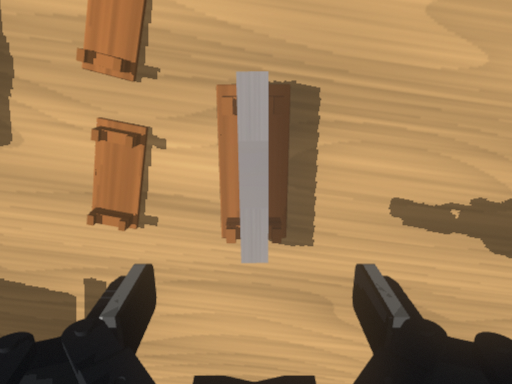

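The wrist view shows the bar centred between the fingers, from (252,72) to (255,262) in the large rest. The smaller rests are at left. I'll descend and grip.

```bash
python3 -m pendant '[[1,0,0,-38,0,0,0.4],[1,0,0,-38,0,0,0],[1,0,-0.5,-38,0,0,0],[1,-0.5,0,-38,0,0,0],[1,0,0,-24,0,0,0]]' 60 && python3 -m pendant '[[1,0,0,-15,0,0,0],[1,0,0,-9,0,0,0],[1,0,0,0,0,0,0],[0.3,0,0,0,0,0,0],[0,0,0,0,0,0,0]]' 60&& python3 -m pendant '[[0,0,0,0,0,0,0],[0,0,0,0,0,0,0],[0,0,0,0,0,0,0],[0,0,0,0,0,0,0],[0,0,0,0,0,0,0]]' 60
```

```text
t: 5.78
tcp_pos: [0.4685, 0.291, 0.1244]
orientation: [[0.991, 0.137, -0.003], [0.137, -0.991, -0.001], [-0.003, 0.001, -1.0]]
force: [0.9, 0.3, 0.1]
opening: 0.999
grip_force: 0.0
t: 6.2
tcp_pos: [0.4701, 0.2923, 0.1052]
orientation: [[0.99, 0.138, 0.002], [0.138, -0.99, 0.001], [0.002, -0.001, -1.0]]
force: [-0.2, 0.8, 0.3]
opening: 0.747
grip_force: 0.0
t: 6.62
tcp_pos: [0.4698, 0.2924, 0.1048]
orientation: [[0.99, 0.139, 0.001], [0.139, -0.99, 0.001], [0.001, -0.0, -1.0]]
force: [-1.5, -0.3, 7.9]
opening: 0.311
grip_force: 59.5
```

```bash
python3 -m pendant '[[0,0,0,0,0,0,0],[0,0,0,4,0,0,0],[0,0,0,12,0,0,0],[0,0,0,20,0,0,0],[0,0,0,24,0,0,0]]' 80 && python3 -m pendant '[[0,5.6,-14.9,4,0,0,7],[0,5.6,-14.9,4,0,0,7],[0,5.6,-14.9,4,0,0,7],[0,5.6,-14.9,4,0,0,7],[0,5.6,-14.9,4,0,0,7]]' && python3 -m pendant '[[0,5.6,-14.9,0,0,0,7],[0,5.6,-14.9,0,0,0,7],[0,5.6,-14.9,0,0,0,7],[0,5.6,-14.9,0,0,0,7],[0,5.6,-14.9,0,0,0,7]]' >/dev/null&& python3 -m pendant '[[0,5.6,-14.9,0,0,0,7],[0,5.6,-14.9,0,0,0,7],[0,5.6,-14.9,0,0,0,7],[0,5.6,-14.9,0,0,0,7],[0,5.6,-14.9,0,0,0,7]]' && python3 -m pendant '[[0,0,0,0,0,0,0.7],[0,0,0,0,0,0,0],[0,0,0,0,0,0,0],[0,0,0,0,0,0,0],[0,0,0,0,0,0,0]]'
python3 - <<'E'
from h import *
s=read_state();print(np.round(s['qpos'],3),np.round(s['tcp_pos'],4))
for n in('wrist','scene'): p=camera(n);save(p,n+'5.png')
a=cv2.imread('pics/wrist5.png');b=cv2.imread('pics/scene5.png')[130:250,150:310]
cv2.imwrite('pics/c5.png',np.hstack([cv2.resize(a,(400,300)),cv2.resize(b,(400,300),interpolation=cv2.INTER_CUBIC)]))
p=camera('wrist')
for r in regions_of('bar',p):
    v,u=np.nonzero(r['region']);print(r['score'],u.min(),u.max(),v.min(),v.max())
E
```

```text
t: 7.03
tcp_pos: [0.4689, 0.292, 0.1643]
orientation: [[0.99, 0.138, -0.002], [0.138, -0.99, -0.001], [-0.002, 0.0, -1.0]]
force: [1.1, 0.6, -3.5]
opening: 0.307
grip_force: 78.8
t: 7.45
tcp_pos: [0.4975, 0.217, 0.185]
orientation: [[0.728, 0.686, 0.0], [0.686, -0.728, 0.0], [0.0, 0.0, -1.0]]
force: [1.2, 1.0, -3.4]
opening: 0.302
grip_force: 78.9
t: 8.28
tcp_pos: [0.5536, 0.068, 0.1848]
orientation: [[-0.396, 0.918, 0.0], [0.918, 0.396, -0.0], [-0.0, 0.0, -1.0]]
force: [-0.2, 0.7, -3.6]
opening: 0.307
grip_force: 78.9
t: 8.7
tcp_pos: [0.5532, 0.0693, 0.1841]
orientation: [[-0.401, 0.916, -0.0], [0.916, 0.401, 0.0], [0.0, -0.0, -1.0]]
force: [0.1, 0.3, -4.1]
opening: 0.305
grip_force: 78.9
[-0.014  0.184  1.646  0.     1.312 -0.426] [0.5532 0.0693 0.1841]
0.79 207 299 52 380
0.49 212 356 357 383
```

View pics/c5.png

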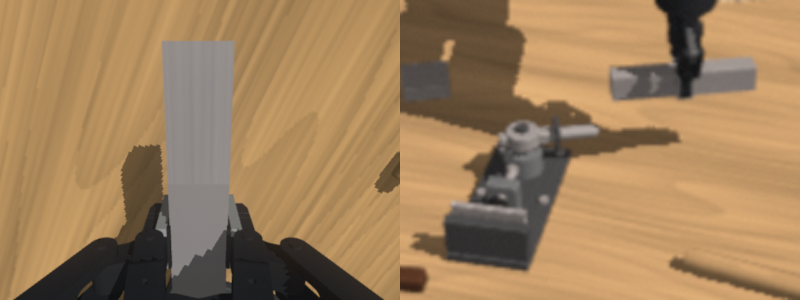

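The right panel shows the bar level in the gripper, short of the stub, and the left panel shows it straight in the fingers. I'll lower it to stub height and start the approach.

```bash
python3 -m pendant '[[0,0.6,0.3,-12,0,0,0],[0,0.6,0.2,-20,0,0,0],[0,0,0,-20,0,0,0],[0,0,0,-10,0,0,0],[0,0,0,-6,0,0,0]]' && python3 -m pendant '[[0,0,0,0,0,0,0],[0,0,0,0,0,0,0],[0,1.6,-3.7,0,0,0,0],[0,1.6,-3.7,0,0,0,0],[0,1.6,-3.7,0,0,0,0]]' && python3 -m pendant '[[0,0.8,-1.8,0,0,0,0],[0,0.8,-1.8,0,0,0,0],[0,0.8,-1.8,0,0,0,0],[0,0,0,0,0,0,0],[0,0,0,0,0,0,0]]'
python3 - <<'E'
from h import *
for n in('top','scene'): p=camera(n);save(p,n+'6.png')
a=cv2.imread('pics/top6.png')[150:240,230:350];b=cv2.imread('pics/scene6.png')[140:230,170:290]
cv2.imwrite('pics/c6.png',np.hstack([cv2.resize(x,(400,300),interpolation=cv2.INTER_CUBIC) for x in(a,b)]))
E
```

```text
t: 9.32
tcp_pos: [0.5539, 0.0693, 0.1138]
orientation: [[-0.401, 0.916, -0.003], [0.916, 0.401, 0.0], [0.001, -0.002, -1.0]]
force: [0.2, 0.3, -3.3]
opening: 0.306
grip_force: 79.0
t: 9.73
tcp_pos: [0.56, 0.0577, 0.1167]
orientation: [[-0.401, 0.916, 0.001], [0.916, 0.401, -0.0], [-0.001, 0.001, -1.0]]
force: [0.2, -0.5, -4.7]
opening: 0.306
grip_force: 79.0
t: 10.15
tcp_pos: [0.5618, 0.0526, 0.1159]
orientation: [[-0.401, 0.916, -0.0], [0.916, 0.401, 0.0], [0.0, -0.0, -1.0]]
force: [-0.4, 0.4, -3.8]
opening: 0.305
grip_force: 79.0
```

View pics/c6.png

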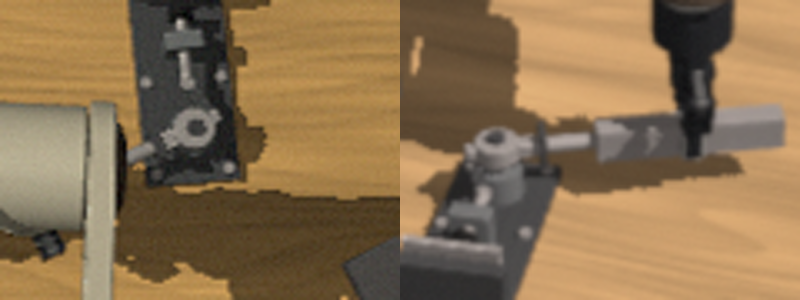

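The right panel shows the stub tip at (592,140) lined up with the socket mouth at (597,142). I'll feed it in gently and watch the force.

```bash
python3 -m pendant '[[0,0.8,-1.8,0,0,0,0],[0,0.8,-1.8,0,0,0,0],[0,0.8,-1.8,0,0,0,0],[0,0.8,-1.8,0,0,0,0],[0,0,0,0,0,0,0]]' && python3 -c "
from h import *
s=read_state();print(s['force'],s['wrist_torque'])"
```

```text
t: 10.67
tcp_pos: [0.5652, 0.0451, 0.1158]
orientation: [[-0.401, 0.916, -0.0], [0.916, 0.401, -0.0], [-0.0, -0.0, -1.0]]
force: [-0.6, 0.3, -3.5]
opening: 0.307
grip_force: 79.0
[-0.60051847  0.30974514 -3.49004688] [0.02432688 0.00013991 0.0209242 ]
```

```bash
python3 -m pendant '[[0,1,-2.3,0,0,0,0],[0,1,-2.3,0,0,0,0],[0,1,-2.3,0,0,0,0],[0,1,-2.3,0,0,0,0],[0,1,-2.3,0,0,0,0]]' | grep -E "pos|force" && python3 -m pendant '[[0,1,-2.3,0,0,0,0],[0,1,-2.3,0,0,0,0],[0,1,-2.3,0,0,0,0],[0,1,-2.3,0,0,0,0],[0,0,0,0,0,0,0]]'; python3 -c "
from h import *
s=read_state();print(s['force'],s['wrist_torque'])"
```

```text
tcp_pos: [0.5702, 0.0337, 0.1159]
force: [-0.6, -0.1, -3.5]
grip_force: 79.0
t: 11.5
tcp_pos: [0.5742, 0.0244, 0.1159]
orientation: [[-0.401, 0.916, -0.0], [0.916, 0.401, -0.0], [-0.0, -0.0, -1.0]]
force: [-0.2, -0.0, -3.4]
opening: 0.311
grip_force: 79.0
[-0.1575665  -0.01253415 -3.4260724 ] [0.00672231 0.00528625 0.00359202]
```

```bash
python3 -m pendant '[[0,1,-2.3,0,0,0,0],[0,1,-2.3,0,0,0,0],[0,1,-2.3,0,0,0,0],[0,1,-2.3,0,0,0,0],[0,1,-2.3,0,0,0,0]]' | grep -E "pos|force" && python3 -m pendant '[[0,0.4,-0.9,0,0,0,0],[0,0.4,-0.9,0,0,0,0],[0,0.4,-0.9,0,0,0,0],[0,0.4,-0.9,0,0,0,0],[0,0,0,0,0,0,0]]'| grep -E "pos|force"; python3 -m pendant '[[0,0.4,-0.9,0,0,0,0],[0,0.4,-0.9,0,0,0,0],[0,0,0,0,0,0,0],[0,0,0,0,0,0,0],[0,0,0,0,0,0,0]]'| grep -E "pos|force"
```

```text
tcp_pos: [0.5792, 0.0131, 0.1159]
force: [0.6, 0.9, -3.0]
grip_force: 79.0
tcp_pos: [0.5807, 0.0096, 0.1159]
force: [-0.7, -0.3, -3.5]
grip_force: 79.0
tcp_pos: [0.5811, 0.0085, 0.1157]
force: [-3.0, 6.2, -2.5]
grip_force: 79.2
```

Contact with the collar at about 7 N along the axis, at the expected depth. Next I'll work out the arc.

```bash
cat > arc.py <<'E'
import sys,numpy as np
hx,hy,r,a,st,n=map(float,sys.argv[1:])
t=np.radians(a+st*np.arange(int(n)+1));c=1000*r*np.c_[np.cos(t),np.sin(t)]
d=np.diff(c,axis=0)
print('start',hx+c[0,0]/1000,hy+c[0,1]/1000)
for i in range(int(n)): print(round(a+st*(i+1),1),d[i].round(1))
E
python3 arc.py .636 -.116 .1365 113.7 3 22; python3 -c "
from h import *
s=read_state();print(s['force'],s['wrist_torque'])
p=camera('scene');save(p,'s7.png');cv2.imwrite('pics/s7c.png',cv2.resize(cv2.imread('pics/s7.png')[140:230,170:290],(400,300),interpolation=cv2.INTER_CUBIC))"
```

```text
start 0.5811341284864615 0.008987943990850095
116.7 [-6.5 -3. ]
119.7 [-6.3 -3.4]
122.7 [-6.1 -3.7]
125.7 [-5.9 -4. ]
128.7 [-5.7 -4.3]
131.7 [-5.5 -4.6]
134.7 [-5.2 -4.9]
137.7 [-4.9 -5.2]
140.7 [-4.7 -5.4]
143.7 [-4.4 -5.6]
146.7 [-4.1 -5.9]
149.7 [-3.8 -6.1]
152.7 [-3.4 -6.3]
155.7 [-3.1 -6.4]
158.7 [-2.8 -6.6]
161.7 [-2.4 -6.7]
164.7 [-2.1 -6.8]
167.7 [-1.7 -6.9]
170.7 [-1.3 -7. ]
173.7 [-1.  -7.1]
176.7 [-0.6 -7.1]
179.7 [-0.2 -7.1]
[-2.96940616  6.23874253 -2.48059647] [0.88622773 0.37025664 0.04653693]
```

View pics/s7c.png

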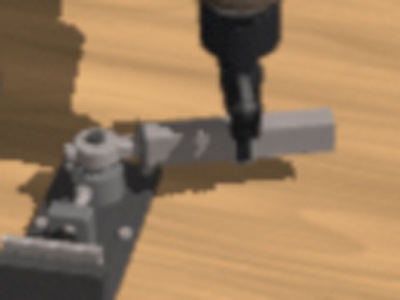

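The bar's near end (140,148) now hides the stub and meets the collar, so it is fully seated. First part of the swing.

```bash
python3 -m pendant '[[0,-6.5,-3.0,0,0,0,3],[0,-6.3,-3.4,0,0,0,3],[0,-6.1,-3.7,0,0,0,3],[0,-5.9,-4.0,0,0,0,3],[0,0,0,0,0,0,0]]' ; python3 -c "
from h import *
s=read_state();print(s['force'],s['wrist_torque'])"
```

```text
t: 13.22
tcp_pos: [0.5565, -0.0058, 0.1161]
orientation: [[-0.586, 0.81, 0.001], [0.81, 0.586, 0.001], [0.0, 0.002, -1.0]]
force: [4.7, 8.8, -4.5]
opening: 0.304
grip_force: 79.3
[ 4.70074818  8.76775395 -4.46617648] [ 1.38711946 -0.56787286  0.47321398]
```

```bash
python3 -m pendant '[[0,-5.7,-4.3,0,0,0,3],[0,-5.5,-4.6,0,0,0,3],[0,-5.2,-4.9,0,0,0,3],[0,-4.9,-5.2,0,0,0,3],[0,-4.7,-5.4,0,0,0,3]]' ; python3 -m pendant '[[0,-4.4,-5.6,0,0,0,3],[0,-4.1,-5.9,0,0,0,3],[0,-3.8,-6.1,0,0,0,3],[0,-3.4,-6.3,0,0,0,3],[0,0,0,0,0,0,0]]'; python3 -c "
from h import *
s=read_state();print(s['force'],s['wrist_torque'])"
```

```text
t: 13.63
tcp_pos: [0.5313, -0.0295, 0.1163]
orientation: [[-0.776, 0.631, 0.003], [0.631, 0.776, 0.002], [-0.001, 0.003, -1.0]]
force: [12.2, 14.2, -5.7]
opening: 0.304
grip_force: 79.7
t: 14.05
tcp_pos: [0.5153, -0.054, 0.1162]
orientation: [[-0.89, 0.456, 0.002], [0.456, 0.89, 0.002], [-0.001, 0.003, -1.0]]
force: [6.3, 14.8, -3.5]
opening: 0.305
grip_force: 79.8
[ 6.28487453 14.7865866  -3.54770965] [ 2.09863214 -1.02267705  0.74696771]
```

```bash
python3 -m pendant '[[0,-3.1,-6.4,0,0,0,3],[0,-2.8,-6.6,0,0,0,3],[0,-2.4,-6.7,0,0,0,3],[0,-2.1,-6.8,0,0,0,3],[0,0,0,0,0,0,0]]' ; python3 -m pendant '[[0,-1.7,-6.9,0,0,0,3],[0,-1.3,-7.0,0,0,0,3],[0,-0.6,-4.7,0,0,0,2],[0,-0.4,-4.7,0,0,0,2],[0,0,0,0,0,0,0]]'; python3 -c "
from h import *
s=read_state();print(s['force'],s['wrist_torque'])"; python3 arc.py .636 -.116 .1365 174.7 1 16
```

```text
t: 14.47
tcp_pos: [0.5048, -0.0808, 0.1162]
orientation: [[-0.965, 0.261, 0.001], [0.261, 0.965, 0.001], [-0.001, 0.002, -1.0]]
force: [3.7, 11.2, -2.2]
opening: 0.301
grip_force: 80.0
t: 14.88
tcp_pos: [0.5006, -0.1043, 0.116]
orientation: [[-0.996, 0.091, 0.0], [0.091, 0.996, 0.001], [-0.0, 0.001, -1.0]]
force: [1.8, 5.7, -3.0]
opening: 0.304
grip_force: 79.9
[ 1.8406339   5.67678494 -2.99548367] [ 0.92289579 -0.21135619  0.31774583]
start 0.5000835786978045 -0.10339141481354433
175.7 [-0.2 -2.4]
176.7 [-0.2 -2.4]
177.7 [-0.1 -2.4]
178.7 [-0.1 -2.4]
179.7 [-0.  -2.4]
180.7 [ 0.  -2.4]
181.7 [ 0.  -2.4]
182.7 [ 0.1 -2.4]
183.7 [ 0.1 -2.4]
184.7 [ 0.2 -2.4]
185.7 [ 0.2 -2.4]
186.7 [ 0.3 -2.4]
187.7 [ 0.3 -2.4]
188.7 [ 0.3 -2.4]
189.7 [ 0.4 -2.4]
190.7 [ 0.4 -2.3]
```

```bash
python3 -m pendant '[[0,-0.2,-2.4,0,0,0,1],[0,-0.2,-2.4,0,0,0,1],[0,-0.1,-2.4,0,0,0,1],[0,-0.1,-2.4,0,0,0,1],[0,0,-2.4,0,0,0,1]]' |grep -E "pos|force"; python3 -m pendant '[[0,0,-2.4,0,0,0,1],[0,0,-2.4,0,0,0,1],[0,0.1,-2.4,0,0,0,1],[0,0,0,0,0,0,0],[0,0,0,0,0,0,0]]'; python3 -c "
from h import *
s=read_state();print(s['force'],s['wrist_torque'])"
```

```text
tcp_pos: [0.5, -0.116, 0.116]
force: [0.4, 5.3, -3.1]
grip_force: 79.9
t: 15.72
tcp_pos: [0.5, -0.1238, 0.1159]
orientation: [[-0.999, -0.046, -0.0], [-0.046, 0.999, -0.0], [0.0, -0.0, -1.0]]
force: [0.1, -0.1, -2.3]
opening: 0.307
grip_force: 80.0
[ 0.07540201 -0.10703777 -2.26536656] [0.0754801  0.01534228 0.05726217]
```

```bash
for i in 1; do python3 -m pendant '[[0,0.1,-2.4,0,0,0,1],[0,0.2,-2.4,0,0,0,1],[0,0,0,0,0,0,0],[0,0,0,0,0,0,0],[0,0,0,0,0,0,0]]' |grep -E "pos|force"; python3 -m pendant '[[0,0.2,-1.2,0,0,0,0.5],[0,0,0,0,0,0,0],[0,0,0,0,0,0,0],[0,0,0,0,0,0,0],[0,0,0,0,0,0,0]]'|grep -E "pos|force"; done; python3 -c "
from h import *
s=read_state();print(s['force'],s['wrist_torque'],s['orientation'])"
```

```text
tcp_pos: [0.5003, -0.1284, 0.1159]
force: [-0.5, 0.1, -3.2]
grip_force: 80.0
tcp_pos: [0.5005, -0.1295, 0.1159]
force: [0.2, 0.8, -3.3]
grip_force: 80.0
[ 0.24659271  0.83045908 -3.34559169] [ 0.08972766  0.05324667 -0.02977056] [[-9.95953696e-01 -8.98678697e-02 -3.40426321e-05]
 [-8.98678635e-02  9.95953686e-01 -1.51713953e-04]
 [ 4.75390947e-05 -1.48040734e-04 -9.99999988e-01]]
```

```bash
python3 -m pendant '[[0,0.1,-1.2,0,0,0,0.5],[0,0,0,0,0,0,0],[0,0,0,0,0,0,0],[0,0,0,0,0,0,0],[0,0,0,0,0,0,0]]' |grep -E "pos|force"; python3 -m pendant '[[0,0.1,-1.2,0,0,0,0.5],[0,0,0,0,0,0,0],[0,0,0,0,0,0,0],[0,0,0,0,0,0,0],[0,0,0,0,0,0,0]]'|grep -E "pos|force"
```

```text
tcp_pos: [0.5007, -0.1304, 0.1158]
force: [0.9, 4.1, -3.0]
grip_force: 80.0
tcp_pos: [0.5007, -0.1311, 0.1158]
force: [1.2, 9.9, -3.1]
grip_force: 80.2
```

```bash
python3 -m pendant '[[0,0,-0.8,0,0,0,0],[0,0,0,0,0,0,0],[0,0,0,0,0,0,0],[0,0,0,0,0,0,0],[0,0,0,0,0,0,0]]' |grep -E "pos|force";  python3 -m pendant '[[0,0,0,0,0,0,0],[0,0,0,0,0,0,0],[0,0,0,0,0,0,0],[0,0,0,0,0,0,0],[0,0,0,0,0,0,0]]' |grep -E "pos|force"; python3 -c "
from h import *
s=read_state();print(s['force'],s['wrist_torque'],s['orientation'][:2,0] if hasattr(s['orientation'],'shape') else s['orientation'])"
```

```text
tcp_pos: [0.5008, -0.1314, 0.1157]
force: [1.9, 14.4, -2.5]
grip_force: 80.4
tcp_pos: [0.5008, -0.1315, 0.1157]
force: [2.8, 14.9, -1.5]
grip_force: 80.4
[ 2.78896941 14.89315212 -1.52479171] [ 2.34497374 -0.32297227  0.75903263] [-0.99409616 -0.10850254]
```

Firm stop: 15 N, with the tool barely moving for the last commanded shift, and held for about 0.8 s. I'll relieve the load before drawing off.

```bash
python3 -m pendant '[[0,0,1,0,0,0,-0.2],[0,0,1,0,0,0,-0.2],[0,0,1,0,0,0,-0.2],[0,0,0.8,0,0,0,-0.2],[0,0,0,0,0,0,0]]' |grep -E "pos|force";  python3 -m pendant '[[0,-2,-0.2,0,0,0,0],[0,-2,-0.2,0,0,0,0],[0,-2,-0.2,0,0,0,0],[0,0,0,0,0,0,0],[0,0,0,0,0,0,0]]' |grep -E "pos|force"; python3 -c "
from h import *
s=read_state();print(s['force'],s['wrist_torque'],np.degrees(np.arctan2(s['orientation'][1][0],s['orientation'][0][0])))"
```

```text
tcp_pos: [0.5008, -0.1289, 0.1159]
force: [-0.3, 0.8, -2.5]
grip_force: 80.1
tcp_pos: [0.4946, -0.1296, 0.1159]
force: [0.0, 0.3, -2.8]
grip_force: 80.1
[ 0.00650676  0.27691379 -2.82847627] [-0.01389982 -0.02802523  0.01046983] -174.65573528541532
```

```bash
python3 -m pendant '[[0,-5,-0.5,0,0,0,0],[0,-5,-0.5,0,0,0,0],[0,-5,-0.5,0,0,0,0],[0,-5,-0.5,0,0,0,0],[0,-5,-0.5,0,0,0,0]]' |grep -E "pos|force";  python3 -m pendant '[[0,-6,-0.6,0,0,0,0],[0,-6,-0.6,0,0,0,0],[0,-6,-0.6,0,0,0,0],[0,-6,-0.6,0,0,0,0],[0,-6,-0.6,0,0,0,0]]' |grep -E "pos|force"; python3 -m pendant '[[0,-5,-0.5,0,0,0,0],[0,-5,-0.5,0,0,0,0],[0,-5,-0.5,0,0,0,0],[0,0,0,0,0,0,0],[0,0,0,0,0,0,0]]' |grep -E "pos|force"; python3 -c "
from h import *
s=read_state();print(s['t'],s['tcp_pos'],s['qpos'])
for n in('top','scene'): p=camera(n);save(p,n+'8.png')
a=cv2.imread('pics/top8.png')[150:240,230:350];b=cv2.imread('pics/scene8.png')[120:230,130:290]
cv2.imwrite('pics/c8.png',np.hstack([cv2.resize(x,(400,300),interpolation=cv2.INTER_CUBIC) for x in(a,b)]))"
```

```text
tcp_pos: [0.4691, -0.132, 0.1159]
force: [-0.3, 0.2, -3.1]
grip_force: 80.1
tcp_pos: [0.4391, -0.135, 0.1159]
force: [0.1, -0.4, -4.6]
grip_force: 80.1
tcp_pos: [0.4247, -0.1366, 0.116]
force: [0.8, 0.1, -2.7]
grip_force: 80.1
20.3 [ 0.42467275 -0.13657936  0.11598741] [-4.84156916e-01  3.08813972e-02  1.96947246e+00 -5.63791092e-05
  1.14087451e+00 -2.14813060e+00]
```

View pics/c8.png

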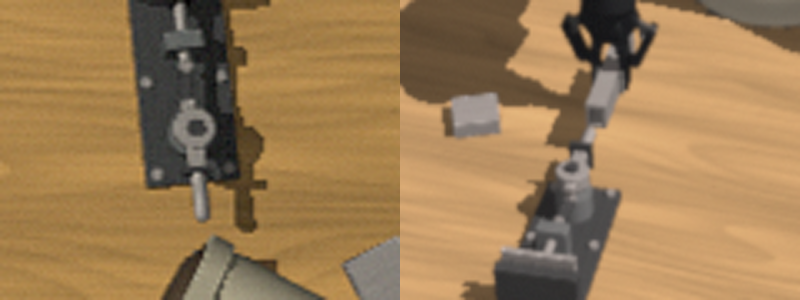

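The lever lies closed along the clamp's -x axis, with its stub tip at (203,218) in the left panel, and the bar is clear of it. I'll carry the bar back to the rest.

```bash
python3 -m pendant '[[0,-1,0,8,0,0,0],[0,0,0,16,0,0,0],[0,0,0,20,0,0,0],[0,0,0,18,0,0,0],[0,0.5,12,8,0,0,0]]' |grep -E "pos|force"; python3 -m pendant '[[0,3.8,30,0,0,0,0.5],[0,3.8,34,0,0,0,0.5],[0,3.8,34,0,0,0,0.5],[0,3.8,34,0,0,0,0.5],[0,3.8,34,0,0,0,0.5]]'|grep -E "pos|force"; python3 -m pendant '[[0,3.8,34,0,0,0,0.2],[0,3.8,34,0,0,0,0],[0,3.8,34,0,0,0,0],[0,3.8,34,0,0,0,0],[0,3.8,34,0,0,0,0]]'|grep -E "pos|force"; python3 -m pendant '[[0,3.8,34,0,0,0,0],[0,3.8,30,0,0,0,0],[0,2.6,18,0,0,0,0],[0,0,0,0,0,0,0],[0,0,0,0,0,0,0]]'
python3 - <<'E'
from h import *
p=camera('wrist')
for r in regions_of('bar',p):
    v,u=np.nonzero(r['region']);print(round(r['score'],2),u.min(),u.max(),v.min(),v.max())
for r in find_in('rest',p):print(r)
save(p,'w9.png')
E
```

```text
tcp_pos: [0.4249, -0.1256, 0.1886]
force: [0.9, 0.8, -3.3]
grip_force: 80.5
tcp_pos: [0.4428, 0.0437, 0.1861]
force: [1.7, -0.5, -3.7]
grip_force: 80.6
tcp_pos: [0.4615, 0.214, 0.186]
force: [0.9, -0.9, -3.4]
grip_force: 80.6
t: 22.07
tcp_pos: [0.4717, 0.2948, 0.1855]
orientation: [[-0.99, -0.142, -0.001], [-0.142, 0.99, -0.0], [0.001, -0.0, -1.0]]
force: [0.5, -0.5, -4.5]
opening: 0.302
grip_force: 80.3
0.88 207 299 52 380
{'point': [0.4414, 0.2621, 0.0101], 'score': 0.66}
{'point': [0.5455, 0.4466, 0.0086], 'score': 0.65}
{'point': [0.4301, 0.4325, 0.0095], 'score': 0.56}
```

View pics/w9.png

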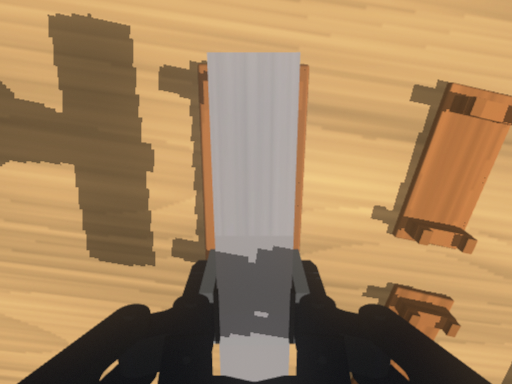

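The bar sits over the large rest and the saddles show evenly on both sides, at (203,70) and (303,70). It hasn't slipped in the grip. I'll lower it.

```bash
python3 -m pendant '[[0,-1.7,-1.3,-6,0,0,0],[0,-1.8,-1.3,-14,0,0,-0.1],[0,0,0,-18,0,0,0],[0,0,0,-18,0,0,0],[0,0,0,-12,0,0,0]]' |grep -E "pos|force"; python3 -m pendant '[[0,0,0,-6,0,0,0],[0,0,0,-3,0,0,0],[0,0,0,-1,0,0,0],[0,0,0,0,0,0,0],[0,0,0,0,0,0,0]]'; python3 -m pendant '[[0,0,0,-1,0,0,0],[0,0,0,-0.6,0,0,0],[0,0,0,0,0,0,0],[0,0,0,0,0,0,0],[0,0,0,0,0,0,0]]'|grep -E "pos|force"
```

```text
tcp_pos: [0.4684, 0.29, 0.1161]
force: [-0.6, -0.2, -3.9]
grip_force: 80.3
t: 23.05
tcp_pos: [0.4693, 0.291, 0.1086]
orientation: [[-0.99, -0.138, 0.001], [-0.138, 0.99, 0.0], [-0.001, 0.0, -1.0]]
force: [-0.6, 1.5, -3.1]
opening: 0.308
grip_force: 80.3
tcp_pos: [0.4689, 0.2909, 0.1063]
force: [-0.5, 0.5, -4.1]
grip_force: 80.3
```

```bash
python3 -m pendant '[[0,0,1,-0.7,0,0,0],[0,0,0,0,0,0,0],[0,0,0,0,0,0,0],[0,0,0,0,0,0,0],[0,0,0,0,0,0,0]]'|grep -E "pos|force"; python3 -m pendant '[[0,0,0,-0.6,0,0,0],[0,0,0,0,0,0,0],[0,0,0,0,0,0,0],[0,0,0,0,0,0,0],[0,0,0,0,0,0,0]]'|grep -E "pos|force"
```

```text
tcp_pos: [0.4689, 0.2919, 0.1055]
force: [0.2, 0.2, -4.2]
grip_force: 80.3
tcp_pos: [0.4689, 0.2919, 0.105]
force: [0.2, -0.0, -3.4]
grip_force: 80.3
```

```bash
python3 -m pendant '[[0,0,0,-0.7,0,0,0],[0,0,0,0,0,0,0],[0,0,0,0,0,0,0],[0,0,0,0,0,0,0],[0,0,0,0,0,0,0]]'|grep -E "pos|force"; python3 -m pendant '[[0,0,0,-0.6,0,0,0],[0,0,0,0,0,0,0],[0,0,0,0,0,0,0],[0,0,0,0,0,0,0],[0,0,0,0,0,0,0]]'|grep -E "pos|force"
```

```text
tcp_pos: [0.469, 0.2919, 0.1048]
force: [-4.1, -1.9, 6.3]
grip_force: 81.8
tcp_pos: [0.469, 0.2919, 0.1048]
force: [-7.7, -3.8, 15.9]
grip_force: 83.2
```

It has landed on the saddles. I'll ease off, release and retreat straight up.

```bash
python3 -m pendant '[[0,0,0,0.6,0,0,0],[0,0,0,0.3,0,0,0],[0.5,0,0,0,0,0,0],[1,0,0,0,0,0,0],[1,0,0,0,0,0,0]]' 20|grep -E "pos|force|open"; python3 -m pendant '[[1,0,0,0,0,0,0],[1,0,0,0,0,0,0],[1,0,0,0,0,0,0],[1,0,0,0,0,0,0],[1,0,0,4,0,0,0]]'|grep -E "pos|force|open"; python3 -m pendant '[[1,0,0,15,0,0,0],[1,0,0,30,0,0,0],[1,0,0,38,0,0,0],[1,0,0,38,0,0,0],[1,0,0,38,0,0,0]]'|grep -E "pos|force|open"; python3 -m pendant '[[1,0,0,30,0,0,0],[1,-20,-35,0,0,0,0],[1,-20,-35,0,0,0,0],[1,-20,-30,0,0,0,0],[1,0,0,0,0,0,0]]'
python3 - <<'E'
from h import *
p=camera('scene');save(p,'s10.png');cv2.imwrite('pics/s10c.png',cv2.resize(p['pixels'][130:270,150:410,::-1],(780,420),interpolation=cv2.INTER_CUBIC))
p=camera('wrist')
for r in regions_of('bar',p):
    v,u=np.nonzero(r['region']);P=np.array([ray(p,(a,b),.067)[:2] for a,b in zip(u,v)],np.float32)
    print(round(r['score'],2),cv2.minAreaRect(P))
E
```

```text
tcp_pos: [0.469, 0.292, 0.1046]
force: [0.1, 0.1, 0.1]
opening: 0.721
grip_force: 0.0
tcp_pos: [0.4687, 0.2918, 0.108]
force: [-0.3, -0.3, 0.2]
opening: 0.999
grip_force: 0.0
tcp_pos: [0.4685, 0.2917, 0.2697]
force: [0.7, 0.2, -0.3]
opening: 1.001
grip_force: 0.0
t: 26.8
tcp_pos: [0.4063, 0.1887, 0.2984]
orientation: [[-0.991, -0.137, 0.001], [-0.137, 0.991, -0.001], [-0.001, -0.001, -1.0]]
force: [-0.2, -0.1, 0.2]
opening: 0.998
grip_force: 0.0
0.88 ((0.46468043327331543, 0.2844875156879425), (0.18473616242408752, 0.035085372626781464), 7.938493728637695)
```

View pics/s10c.png

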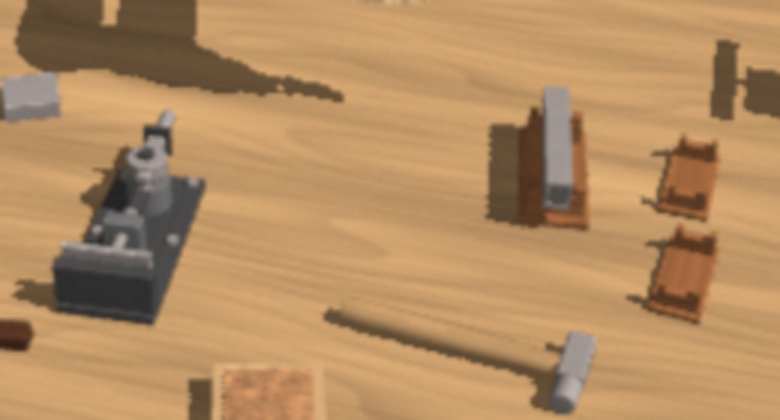

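The bar lies level on both saddles at (557,150), the lever is closed at (165,120), and nothing else has moved. Handing in.

```bash
python3 -c "
from station import *
print(job_done())"
```

```text
the job is handed in; nothing more can be done
None
```

The draw plate is locked: the lever was swung over the dead point and held against its closed stop at about 15 N, it stayed closed as the tube was drawn off, and the tube is back in its rest; handed in at about 27 s.

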